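# Push a battery into a charger under its sprung dust cover

### The job

Load the battery into the desk charger without picking it up: with one fingertip press the orange bar down and keep it down so that the spring-closed dust cover stays raised, and meanwhile with the other fingertip push the battery along the lane under the cover until it is fully home against the end of the bay. Then let go of the bar and back off, so that the cover springs shut over the battery. Leave the eraser, the round tin and the sharpener where they are.

Things in the scene. Friction and masses are not known exactly. Their poses are not given: they have to be found in the camera images.
- charger: White charger fixed to the desk: an open lane leading into a covered bay. Origin: on the desk, on the lane's centreline, at the bay's mouth. x runs along the lane into the bay, y to its left, z up. Lane floor 6 mm above the desk, 34 mm wide (y -17..17), x from -132 mm to the end stop at 49; its low guides reach 11 mm above the desk, the bay's walls (x 1..57) 34 mm.
- cover (a joint): Angle (rad) of the grey dust cover with its orange press bar, one rigid part: 0 shut, grows as the bar is pressed down and the cover rises, stop at 0.62; 0.5 to 0.56 is a good opening (the lip clears the battery from 0.44 on). A spring shuts it from any angle: the bar takes about 1.5 N to start, 3 N to hold open.
- cover_hinge (a point): Middle of the cover's hinge axis, which runs along the charger's x at charger y = 35 mm, 20 mm above the desk, between cover (right) and bar (left). The cover spans charger x -2..48, y -15..37 mm, 40 mm above the desk when shut; its right edge is about 65 mm high when open. Left of the bay is a low housing (x 6..52, y 22..48), 15 mm high.
- press_bar (a point): Middle of the top of the orange press bar, 147 x 22 x 5 mm, along charger x -155..-8 mm, left of the lane. Shut it slopes, left edge up, its middle at charger y = 69, 29 mm above the desk; at 0.52 rad it is level, at y = 69, 11 mm above the desk. A fingertip can slide along it while pressing. Its arm joins it at x -25..-9: keep the finger nearer the robot than that.
- cover_lip (a point): Middle of the lower edge of the lip that hangs from the cover at the mouth (charger x -3..0, y -11..9 mm). Shut, it is 22 mm above the desk, which stops the battery's body but clears its tail.
- battery: Battery, 76 mm long, 70 g, loose on the lane floor: black body 44 x 30 x 26 mm, behind it a blue tail 32 x 20 x 14 mm. Origin: underside, middle of length and width; x points from tail to front, z up. Front at x = 38 mm, body's rear at -6, tail's end at -38. It starts in the lane before the mouth. Fully home its origin is at charger x = 11 mm.
- battery_tail (a point): Middle of the end face of the blue tail, where a fingertip pushes, 13 mm above the desk. It lies 69 mm to the right of the line of the pressed bar's middle. With the battery fully home it is at charger x = -27 mm, still outside the lip, so the pushing finger never goes under the cover.
- bay_end (a point): Foot of the end stop on the lane's centreline (charger x = 49 mm, 6 mm above the desk).
- eraser: Eraser in a blue card sleeve, 23 x 50 x 12 mm, loose on the desk to the right of the charger; origin at the middle of its underside. To be left alone.
- clip_tin: Round tin, 68 mm across and 30 mm high, loose on the desk to the left of the bay; origin at the middle of its underside. To be left alone.
- sharpener: Small pencil sharpener, 16 x 26 x 13 mm, loose on the desk to the right of the lane; origin at the middle of its underside. To be left alone.
There are look-alikes about, which are no part of the job. What is meant by the battery is not brown, and is the larger of those in its own colour.

How it is judged:
By the outcome, as a careful person would: the job done as asked, in the order asked, and still so for the second after the job is handed in, with the robot touching nothing.
It also fails if it takes over 38 s, if anything falls off the work surface, if the arm or the gripper's body presses on something with over 40 N, if the wrist force passes 120 N, or if a joint passes its speed limit or range.

### The arm

A 6-joint arm with a two-finger parallel gripper is mounted at the origin on a cart in front of the work surface, level with it; the furniture and walls round the work are solid. World frame = base frame: x ahead of the robot, y to its left, z up, the work surface at z = 0. Lengths are in m, angles in rad, forces in N, time in s.
With the tool pointing down it reaches from about 0.25 to 0.725 m from the base axis. Payload 4 kg.
Tool frame: the origin (TCP) lies between the finger pads; the fingertips stand 8 mm ahead of it and the grasp point (between the pads) lies 11 mm behind it (bot.tip_reach is the distance from the TCP to the fingertips, in m); z points along the fingers, y is the line along which they close (so a half turn about z gives the same grasp; the last joint's range is limited). The gripper opens to 85 mm and grips with 20 to 120 N. Pads are 22 mm wide; open, the fingers measure 114 mm over their backs; the gripper's body (76 mm by 85 mm) begins 54 mm behind the grasp point. The pads swing forward as they close: fully open they stand 13 mm farther back than shut.
Start: joints at [-1.338, 0.241, 0.005, 1.335, 0, 1.571], TCP at [0.115, -0.487, 0.239] pointing down, gripper open.
Joint ranges: [-2.72, 2.72], [-1.05, 1.87], [-1.09, 1.28], [-1.99, 2.15], [-1.42, 1.44], [-3.14, 3.14]. Speed limits (rad/s): [2.79, 2.79, 3.14, 3.14, 3.14, 3.14].

### API

Orientations are given as a unit quaternion [x, y, z, w].
In Python, from workcell import bot gives the robot as it stands.
- The arm moves only by the tool move_arm, never from a script. Its argument "deltas" is a list of rows, each a list of 7 numbers: the opening, from 0 (shut) to 1 (fully open), then the shift along the tool's x, y, z in mm, then the turn, a rotation vector about the tool's x, y, z in degrees. In form: [[gripper, tx, ty, tz, ax, ay, az], ...]. A call has 1 to 10 rows; each row shifts and turns the commanded pose from where the row before left it, along the tool's axes as they then stand; what a row does not reach is not made up. A row lasts 1/12 s, in which the tool goes at most 41.7 mm and 7.16 degrees, less where a joint would pass 70% of its speed; a pose out of reach is approached as far as the arm can. A call is refused whole if a number of a shift passes 41.7 or a number of a turn 7.16, either way. A call with a gripper value outside its range is refused whole. The fingers move at their own pace and stop on an object; the grip force is fixed at half the most. Time passes only in rows, so rows that do not move let the fingers close. It gives the time, the measured TCP pose, the force, the opening and the grip force at its end, in the units of the state.
- bot.get_obs(): the state, without advancing time (a new reading comes with each control period).
- bot.camera(name): name is "scene" or "top" or "wrist"; returns the picture (420x560x3 uint8, blue, green, red); there is no depth.
- bot.calibration(name): a dict with "K" (3x3 intrinsics, pixels), "dist_coeffs" ([k1, k2, p1, p2, k3] as OpenCV has them; the pictures are not rectified), "position" and "orientation" of the camera in the world. Camera axes: x right, y down, z forward; pixel columns grow to the right and rows downward; lengths in m; the calibration is good to about 2 mm. A picture is of the moment at which its call begins: read the wrist's pose just before it. calibration takes no time and is no camera call; for the wrist camera it gives the pose at the moment of the call.
- bot.job_done(): hands the job in; it is judged then, once.
Trained networks look in the newest picture that a camera, given by its name, has taken for a name from the list of things; names that differ only in an ending like _2 or _b are one class to them, and where a whole thing is asked for, a point or a joint stands for the part that bears it (a point fixed in the world has none). Each returns a list of dicts, best first, with "conf" (0 to 1); they miss things now and then, are a little off and sometimes report something else, mostly with a low value. They report only what shows in the picture. A call takes as long as a camera call. They do not tell look-alikes from the thing itself.
- bot.outline_of(query, camera): "pixels" (420x560 bool, what is visible of it) and "rect" ([left, top, width, height] in pixels, round what is visible of it).
The state is a dict: "clock": time; "joint_pos": joint angles; "joint_vel": joint speeds; "tau": joint torques, N m; "eef_pos": TCP position; "tool_rot": TCP orientation; "ft_force": force on the tool from outside, world axes, zero at the start; "ft_torque": the same for the moment, N m; "grip_width": finger opening in m; "grasp_force": force on a finger pad.
Only numpy, scipy, OpenCV 4.12 (cv2) and the standard library are available. Lean on these libraries where they do the work, as an engineer would, in place of code of your own. Each camera call takes 0.05 s, during which the arm holds its last target. There are 200 camera calls.

## Working session

There is one attempt and no reset: what is moved stays moved. The work goes in short steps, Python scripts to look and compute and a tool call to move; the robot and the scene stay as the last step left them, time stands still between calls to the robot, and variables do not carry over. Pictures are saved under pics/ and viewed, at most 12 in all, crops included, and the job is handed in when it is done.

Besides the shell and the picture viewer there is one more tool, called after ">>>" as name(argument=value, ...) on one line, values as JSON. move_arm: Moves the arm, as the interface text tells. Its arguments: {"type":"object","properties":{"deltas":{"type":"array","items":{"type":"array","items":{"type":"number"}}}},"required":["deltas"]}

```bash
ls; mkdir -p pics; cat > h.py <<'E'
import numpy as np, cv2
from workcell import bot
from scipy.spatial.transform import Rotation as R
def ray(cam,px,z,cal=None):
    c=cal or bot.calibration(cam)
    p=cv2.undistortPoints(np.array(px,float).reshape(-1,1,2),np.array(c["K"]),np.array(c["dist_coeffs"])).reshape(-1,2)
    d=R.from_quat(c["orientation"]).apply(np.c_[p,np.ones(len(p))]); o=np.array(c["position"])
    return o+d*((z-o[2])/d[:,2])[:,None]
def proj(cam,P,cal=None):
    c=cal or bot.calibration(cam)
    r=R.from_quat(c["orientation"]).inv(); q=r.apply(np.array(P,float).reshape(-1,3)-np.array(c["position"]))
    return cv2.projectPoints(q,np.zeros(3),np.zeros(3),np.array(c["K"]),np.array(c["dist_coeffs"]))[0].reshape(-1,2)
E
python3 - <<'E'
from h import *
ims=[]
for n in ["top","scene"]:
    im=bot.camera(n); cv2.imwrite(f"pics/{n}0.png",im)
    c=bot.calibration(n); print(n,c["position"],c["orientation"],c["K"][0])
    for q in ["battery","press_bar","charger","cover","battery_tail"]:
        for r in bot.outline_of(q,n)[:4]:
            ys,xs=np.nonzero(r["pixels"]); 
            print(n,q,round(r["conf"],2),r["rect"],xs.mean().round(1),ys.mean().round(1),im[r["pixels"]].mean(0).round())
print(bot.get_obs()["tool_rot"],bot.tip_reach,bot.get_obs()["clock"])
E
```

```text
pics
top [ 0.41155848 -0.01521015  0.87414529] [ 0.70785991 -0.70018003  0.05358363 -0.07623038] [466.80124994   0.         274.57028318]
top battery 0.84 [241.6, 259.8, 30.8, 32.0] 258.1 276.0 [187. 168. 147.]
top battery 0.77 [307.2, 253.0, 41.4, 20.5] 324.0 262.1 [139. 173. 217.]
top battery 0.66 [242.8, 169.5, 24.4, 42.5] 254.0 187.4 [182. 158. 136.]
top press_bar 0.57 [196.1, 124.6, 84.3, 99.6] 236.2 166.5 [129. 187. 226.]
top charger 0.61 [200.6, 121.4, 86.4, 105.2] 247.3 170.3 [190. 217. 234.]
top charger 0.32 [243.4, 170.1, 25.7, 40.2] 254.2 186.8 [180. 156. 135.]
top cover 0.67 [192.5, 127.4, 87.6, 96.9] 236.1 166.3 [129. 186. 224.]
top battery_tail 0.89 [303.7, 256.5, 43.7, 17.3] 324.5 261.9 [136. 169. 214.]
top battery_tail 0.76 [243.9, 260.9, 28.8, 29.5] 257.4 276.6 [182. 166. 147.]
top battery_tail 0.69 [242.0, 169.3, 24.9, 42.9] 253.8 187.5 [182. 158. 137.]
scene [0.21206449 0.60247766 0.54278856] [-0.24015218  0.85112927 -0.45160237  0.11815751] [394.6821571   0.        278.0754858]
scene battery 0.88 [235.8, 221.0, 30.6, 25.6] 249.6 234.5 [107.  82.  70.]
scene battery 0.86 [308.0, 251.8, 24.1, 24.3] 321.0 263.5 [79. 69. 68.]
scene battery 0.86 [324.6, 218.3, 20.4, 19.4] 332.7 228.5 [ 60.  80. 110.]
scene battery 0.43 [204.9, 203.4, 50.2, 67.0] 225.9 230.9 [ 93. 130. 174.]
scene press_bar 0.85 [203.8, 205.6, 51.3, 63.5] 225.7 230.4 [ 94. 131. 173.]
scene charger 0.66 [197.4, 204.9, 84.0, 69.2] 233.0 234.5 [144. 166. 187.]
scene charger 0.57 [152.4, 226.8, 32.5, 28.7] 168.8 239.2 [ 96. 129. 149.]
scene cover 0.56 [205.0, 205.8, 48.8, 64.7] 226.0 229.9 [ 93. 131. 175.]
scene battery_tail 0.91 [236.7, 224.0, 30.7, 23.6] 249.7 234.9 [107.  80.  66.]
scene battery_tail 0.81 [309.1, 252.8, 29.0, 19.5] 321.9 263.5 [84. 72. 70.]
scene battery_tail 0.76 [321.8, 215.2, 25.0, 27.2] 332.7 228.6 [ 59.  79. 109.]
[9.93233557e-01 1.16133972e-01 1.05401663e-05 3.93662885e-05] 0.008 0.6
```

View pics/top0.png

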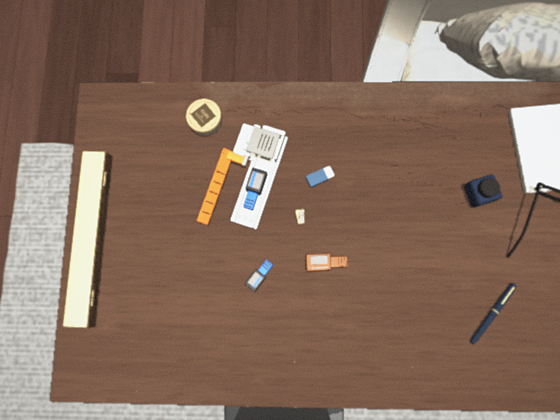

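View pics/scene0.png

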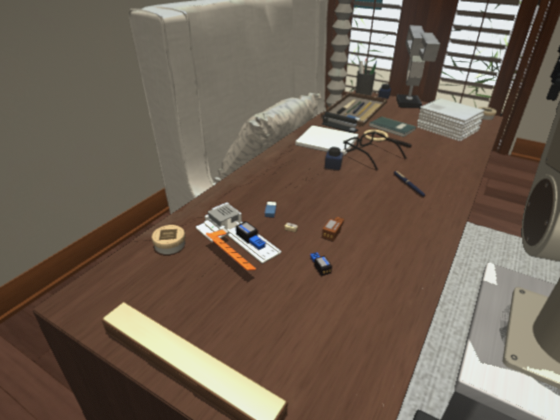

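The top view shows the charger near (258,175). Its orange bar runs from (205,222) to (228,152), the grey cover is at (266,142) and the black and blue battery in the lane is at (256,187). A smaller look-alike lies at (258,276), a brown one at (326,262), the tin at (203,117), the eraser at (320,176) and the sharpener at (300,216). The scene view agrees. Next I fit the charger pose.

```bash
python3 - <<'E'
from h import *
from scipy.optimize import least_squares
im=cv2.imread("pics/top0.png"); hsv=cv2.cvtColor(im,cv2.COLOR_BGR2HSV)
H,S,V=[hsv[...,i].astype(int) for i in range(3)]
roi=np.zeros(H.shape,bool); roi[120:232,190:292]=1
org=roi&(H>8)&(H<22)&(S>170)&(V>150)
yy,xx=np.mgrid[:420,:560]; org&=(xx<232)&(yy>148)
wht=roi&(S<60)&(V>150); blu=roi&(H>100)&(H<125)&(S>150)&(V>120)&(xx<290)
for n,m,z in [("bar",org,.029),("white",wht,.02),("blue",blu,.02)]:
    k,l,st,_=cv2.connectedComponentsWithStats(m.astype(np.uint8)); i=1+st[1:,4].argmax(); m=l==i
    ys,xs=np.nonzero(m); W=ray("top",np.c_[xs,ys],z)[:,:2]
    (c,s,a)=cv2.minAreaRect((W*1000).astype(np.float32))
    u=np.linalg.svd(W-W.mean(0),full_matrices=False)[2][0]; u*=np.sign(u[0])
    print(n,len(xs),W.mean(0).round(4),"rect",np.round(c,1),np.round(s,1),round(a,1),"yaw",np.degrees(np.arctan2(u[1],u[0])).round(1))
bt=bot.calibration("wrist"); o=bot.get_obs()
print(R.from_quat(o["tool_rot"]).inv().apply(np.array(bt["position"])-o["eef_pos"]))
im2=cv2.resize(im[110:240,180:300],None,fx=4.5,fy=4.5,interpolation=cv2.INTER_CUBIC); cv2.imwrite("pics/crop1.png",im2)
E
```

```text
bar 847 [0.601  0.1259] rect [605.2 124.2] [ 22.8 146.5] 72.2 yaw -17.0
white 2998 [0.645  0.0472] rect [633.4  60.7] [ 93.2 198.1] 72.3 yaw -8.5
blue 17 [0.5958 0.0557] rect [595.3  55.2] [18.6  3.6] 71.7 yaw 70.9
[ 8.35358963e-02 -1.06138111e-04 -1.34437674e-01]
```

Charger yaw is about -17.5° with its origin near (0.662, 0.034). I move above the lane, then turn.

>>> move_arm(deltas=[[0.64,29.2,-23.1,2,0,0,0],[0.64,29.2,-23.1,2,0,0,0],[0.64,29.2,-23.1,2,0,0,0],[0.64,29.2,-23.1,2,0,0,0],[0.64,29.2,-23.1,2,0,0,0],[0.64,29.2,-23.1,2,0,0,0],[0.64,29.2,-23.1,2,0,0,0],[0.64,29.2,-23.1,2,0,0,0],[0.64,29.2,-23.1,2,0,0,0],[0.64,29.2,-23.1,2,0,0,0]])

```text
clock: 1.43
eef_pos: [0.347, -0.1928, 0.2196]
tool_rot: [0.993, 0.116, 0.0, 0.0]
ft_force: [1.4, -0.7, 0.3]
grip_width: 0.0546
grasp_force: 0.0
```

>>> move_arm(deltas=[[0.64,29.2,-23.1,2,0,0,0],[0.64,29.2,-23.1,2,0,0,0],[0.64,29.2,-23.1,2,0,0,0],[0.64,29.2,-23.1,2,0,0,0],[0.64,29.2,-23.1,2,0,0,0],[0.64,29.2,-23.1,2,0,0,0],[0.64,29.2,-23.1,2,0,0,0],[0.64,29.2,-23.1,2,0,0,0],[0.64,29.2,-23.1,2,0,0,0],[0.64,29.2,-23.1,2,0,0,0]])

```text
clock: 2.27
eef_pos: [0.5779, 0.0995, 0.1992]
tool_rot: [0.993, 0.116, 0.0, 0.0]
ft_force: [0.9, -0.2, 0.4]
grip_width: 0.0547
grasp_force: 0.0
```

```bash
python3 - <<'E'
from h import *
o=bot.get_obs(); print(o["clock"],o["eef_pos"],o["joint_pos"],o["grip_width"],bot.tip_reach,o["ft_force"],R.from_quat(o["tool_rot"]).as_matrix().round(3).tolist())
E
```

```text
2.2667 [0.57789722 0.09953285 0.19917552] [ 1.70606684e-01  4.30855734e-01  1.70984722e-01  1.31075824e+00
 -9.37618249e-05  3.07898422e+00] 0.05471961921954343 0.008 [ 0.85606309 -0.22834251  0.41159365] [[0.973, 0.231, 0.0], [0.231, -0.973, -0.0], [0.0, 0.0, -1.0]]
```

>>> move_arm(deltas=[[0.64,0,0,0,0,0,-7.1],[0.64,0,0,0,0,0,-7.1],[0.64,0,0,0,0,0,-7.1],[0.64,0,0,0,0,0,-7.1],[0.64,0,0,0,0,0,-7.1],[0.64,0,0,0,0,0,-7.1],[0.64,0,0,0,0,0,-7.1],[0.64,0,0,0,0,0,-7.1],[0.64,0,0,0,0,0,-7.1],[0.64,0,0,0,0,0,-7.1]])

```text
clock: 3.1
eef_pos: [0.577, 0.0977, 0.1992]
tool_rot: [0.739, 0.674, -0.0, -0.0]
ft_force: [-0.8, 0.5, -0.2]
grip_width: 0.0549
grasp_force: 0.0
```

>>> move_arm(deltas=[[0.64,0,0,0,0,0,-7.1],[0.64,0,0,0,0,0,-7.1],[0.64,0,0,0,0,0,-7.1],[0.64,0,0,0,0,0,-7.1],[0.64,0,0,0,0,0,-7.1],[0.64,0,0,0,0,0,-7.1],[0.64,0,0,0,0,0,-7.1],[0.64,0,0,0,0,0,-7.1],[0.64,0,0,0,0,0,-7.1],[0.64,0,0,0,0,0,-7.1]])

```text
clock: 3.93
eef_pos: [0.577, 0.0978, 0.1992]
tool_rot: [0.211, 0.978, -0.0, -0.0]
ft_force: [0.2, 0.1, 0.3]
grip_width: 0.0552
grasp_force: 0.0
```

>>> move_arm(deltas=[[0.64,0,0,0,0,0,-7.1],[0.64,0,0,0,0,0,0],[0.64,0,0,0,0,0,0]])

```text
clock: 4.18
eef_pos: [0.577, 0.0978, 0.1993]
tool_rot: [0.154, 0.988, 0.0, -0.0]
ft_force: [0.3, 0.1, 0.3]
grip_width: 0.055
grasp_force: 0.0
```

```bash
python3 - <<'E'
from h import *
o=bot.get_obs(); print(o["clock"],o["eef_pos"],o["joint_pos"],o["grip_width"],R.from_quat(o["tool_rot"]).as_matrix().round(3).tolist())
im=bot.camera("wrist"); cv2.imwrite("pics/w1.png",im)
c=bot.calibration("wrist"); print(c["position"])
E
```

```text
4.1833 [0.5770416  0.09775851 0.19927983] [1.67803897e-01 4.28654294e-01 1.67867757e-01 1.31001851e+00
 3.16099177e-05 4.77465845e-01] 0.05499008050070081 [[-0.952, 0.305, -0.0], [0.305, 0.952, 0.0], [0.0, 0.0, -1.0]]
[0.49782236 0.12327206 0.33372791]
```

View pics/w1.png

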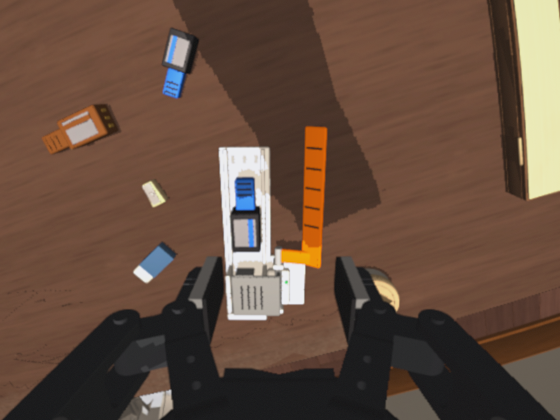

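The wrist view shows the bar from about (316,128) to (312,266), with its arm joining at (295,256). The tail end is at (245,178), the battery front near row 250 and the mouth near row 262. I convert these to world coordinates.

```bash
python3 - <<'E'
from h import *
im=cv2.imread("pics/w1.png"); hsv=cv2.cvtColor(im,cv2.COLOR_BGR2HSV); H,S,V=[hsv[...,i].astype(int) for i in range(3)]
yy,xx=np.mgrid[:420,:560]
bar=(xx>295)&(xx<335)&(yy>110)&(yy<246)&(H<20)&(S>180)&(V>150)
lane=(xx>212)&(xx<276)&(yy>140)&(yy<215)&(S<80)&(V>140)
blue=(xx>230)&(xx<260)&(yy>165)&(yy<215)&(H>100)&(H<125)&(S>150)
for n,m,z in [("bar",bar,.029),("lane",lane,.009),("blue",blue,.02)]:
    k,l,st,_=cv2.connectedComponentsWithStats(m.astype(np.uint8)); m=l==1+st[1:,4].argmax()
    ys,xs=np.nonzero(m); W=ray("wrist",np.c_[xs,ys],z)[:,:2]*1000
    c,s,a=cv2.minAreaRect(W.astype(np.float32)); print(n,len(xs),np.round(cv2.boxPoints((c,s,a)),1).tolist(),np.round(s,1),round(a,2))
    yaw=np.radians(-17.5); e=np.array([np.cos(yaw),np.sin(yaw)]); nn=np.array([-e[1],e[0]])
    print("  along e",np.percentile(W@e,[0.3,99.7]).round(1),"n",np.percentile(W@nn,[1,99]).round(1))
E
```

```text
bar 2277 [[533.5, 137.1999969482422], [648.7000122070312, 100.0999984741211], [654.9000244140625, 119.5], [539.7000122070312, 156.5]] [ 20.3 121.1] 72.18
  along e [467.6 588.7] n [291.2 311. ]
lane 2591 [[528.0, 48.5], [596.7999877929688, 26.399999618530273], [612.9000244140625, 76.5], [544.0999755859375, 98.5999984741211]] [52.6 72.3] 72.18
  along e [489.  561.4] n [205.4 256.8]
blue 543 [[561.0, 55.20000076293945], [593.5999755859375, 44.79999923706055], [599.9000244140625, 64.5999984741211], [567.2999877929688, 75.0]] [20.8 34.2] 72.33
  along e [518.5 552.7] n [222.4 241.1]
```

>>> move_arm(deltas=[[0.64,23,-0.5,0,0,0,0],[0.64,0,0,31,0,0,0],[0.64,0,0,31,0,0,0],[0.64,0,0,31,0,0,0],[0.64,0,0,31,0,0,0],[0.64,0,0,0,0,0,0],[0.64,0,0,0,0,0,0]])

```text
clock: 4.82
eef_pos: [0.5533, 0.1039, 0.074]
tool_rot: [0.153, 0.988, -0.001, -0.002]
ft_force: [0.3, 0.6, 0.4]
grip_width: 0.0549
grasp_force: 0.0
```

```bash
python3 - <<'E'
from h import *
o=bot.get_obs(); p=o["eef_pos"]; r=R.from_quat(o["tool_rot"]); print(p,o["ft_force"],o["grip_width"])
im=bot.camera("wrist"); 
for z in (8,2,14):
    q=[[x,s*y,z] for s in (-1,1) for y in (27.5,42) for x in (11,-11)]
    u=proj("wrist",r.apply(np.array(q)/1000)+p); print(z,u.round().tolist())
    col={8:(0,255,0),2:(0,0,255),14:(255,0,255)}[z]
    for a in u: cv2.circle(im,tuple(int(v) for v in a.round()),1,col,-1)
# tail end top middle expected at e=518.5,n=233.4 ; mark desired
cv2.imwrite("pics/w2.png",cv2.resize(im[60:420,80:480],None,fx=1.6,fy=1.6))
E
```

```text
[0.55331246 0.10390178 0.0739815 ] [0.34393037 0.57274079 0.40127857] 0.05486333269296991
8 [[221.0, 243.0], [224.0, 281.0], [192.0, 243.0], [196.0, 281.0], [332.0, 243.0], [330.0, 281.0], [361.0, 243.0], [357.0, 281.0]]
2 [[219.0, 249.0], [222.0, 288.0], [189.0, 249.0], [193.0, 288.0], [334.0, 249.0], [331.0, 288.0], [364.0, 249.0], [360.0, 288.0]]
14 [[223.0, 238.0], [226.0, 275.0], [195.0, 238.0], [199.0, 275.0], [330.0, 238.0], [328.0, 275.0], [358.0, 238.0], [355.0, 275.0]]
```

View pics/w2.png

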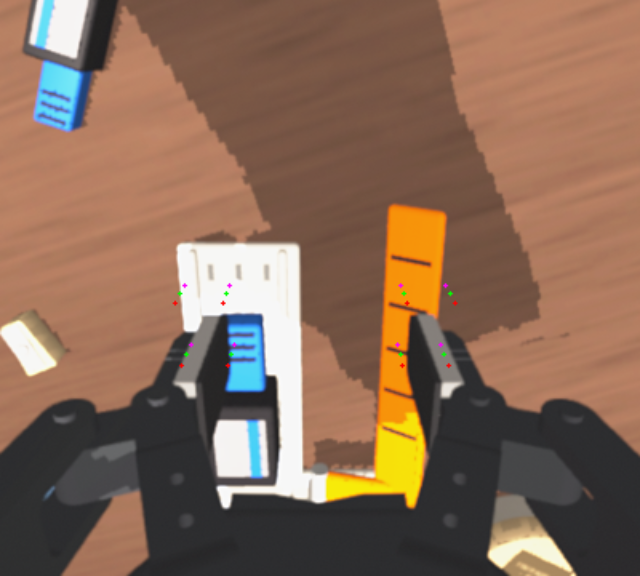

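The wrist crop shows both fingers straddling the gap, with the left tip at about (215,318) over the lane behind the tail and the right tip at about (425,318) over the bar. The fingertips look thinner and sit farther back than I assumed, so I widen slightly and go down watching the force.

>>> move_arm(deltas=[[0.69,0,0.7,14,0,0,0],[0.69,0,0,14,0,0,0],[0.69,0,0,0,0,0,0],[0.69,0,0,0,0,0,0]])

```text
clock: 5.2
eef_pos: [0.5563, 0.1051, 0.0491]
tool_rot: [0.153, 0.988, 0.0, 0.001]
ft_force: [0.7, 0.5, -0.5]
grip_width: 0.0591
grasp_force: 0.0
```

>>> move_arm(deltas=[[0.69,0,0,5,0,0,0],[0.69,0,0,0,0,0,0],[0.69,0,0,0,0,0,0]])

```text
clock: 5.45
eef_pos: [0.5557, 0.105, 0.0432]
tool_rot: [0.153, 0.988, 0.0, 0.001]
ft_force: [-1.0, -0.1, 0.4]
grip_width: 0.059
grasp_force: 0.0
```

>>> move_arm(deltas=[[0.69,0,0,5,0,0,0],[0.69,0,0,0,0,0,0],[0.69,0,0,0,0,0,0]])

```text
clock: 5.7
eef_pos: [0.5548, 0.1048, 0.037]
tool_rot: [0.153, 0.988, -0.0, -0.0]
ft_force: [-0.2, -0.5, -0.4]
grip_width: 0.0587
grasp_force: 0.0
```

>>> move_arm(deltas=[[0.69,0,0,5,0,0,0],[0.69,0,0,0,0,0,0],[0.69,0,0,0,0,0,0]])

```text
clock: 5.95
eef_pos: [0.5552, 0.1048, 0.0322]
tool_rot: [0.153, 0.988, -0.0, -0.0]
ft_force: [-0.2, -0.3, 1.7]
grip_width: 0.0587
grasp_force: 0.7
```

```bash
python3 - <<'E'
from h import *
o=bot.get_obs(); print(o["clock"],o["eef_pos"],o["ft_force"],o["ft_torque"],o["grip_width"])
im=bot.camera("wrist"); cv2.imwrite("pics/w3f.png",im); s=bot.camera("scene")
a=cv2.resize(im[100:340,160:400],(400,400)); b=cv2.resize(s[190:280,185:285],(400,360),interpolation=cv2.INTER_CUBIC)
cv2.imwrite("pics/w3.png",np.hstack([a,np.vstack([b,np.zeros((40,400,3),np.uint8)])]))
E
```

```text
5.95 [0.55519434 0.10479566 0.03216367] [-0.21443422 -0.25572557  1.72281341] [-0.07923368 -0.01445087 -0.01276948] 0.05873596294824754
```

View pics/w3.png

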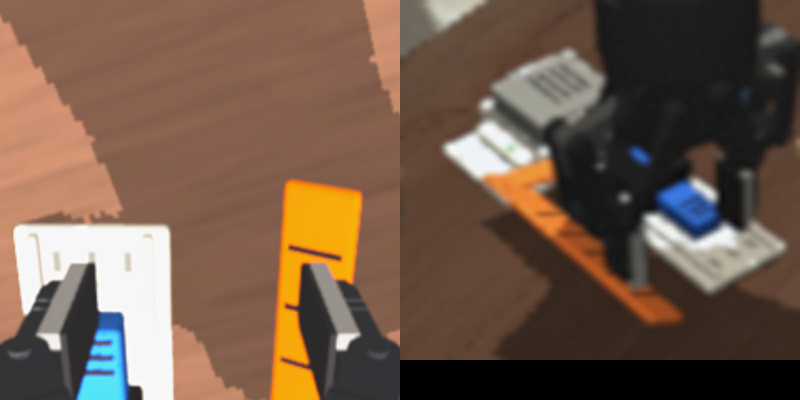

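Contact starts at TCP z ≈ 0.032 with 1.7 N, so the tips are roughly level with the TCP. The wrist crop shows one tip on the bar at (325,265) and the other in the lane behind the blue tail. I press further.

>>> move_arm(deltas=[[0.69,0,0,5,0,0,0],[0.69,0,0,5,0,0,0],[0.69,0,0,0,0,0,0],[0.69,0,0,0,0,0,0]])

```text
clock: 6.38
eef_pos: [0.5551, 0.105, 0.0219]
tool_rot: [0.153, 0.988, 0.0, -0.0]
ft_force: [-0.1, -0.4, 2.3]
grip_width: 0.0588
grasp_force: 0.9
```

>>> move_arm(deltas=[[0.69,0,0,4,0,0,0],[0.69,0,0,0,0,0,0],[0.69,0,0,0,0,0,0]])

```text
clock: 6.63
eef_pos: [0.555, 0.1048, 0.0181]
tool_rot: [0.153, 0.988, -0.0, -0.0]
ft_force: [-0.0, 0.0, 2.1]
grip_width: 0.0586
grasp_force: 1.2
```

>>> move_arm(deltas=[[0.69,0,0,3,0,0,0],[0.69,0,0,0,0,0,0],[0.69,0,0,0,0,0,0]])

```text
clock: 6.88
eef_pos: [0.555, 0.1045, 0.0152]
tool_rot: [0.153, 0.988, -0.0, -0.0]
ft_force: [-1.5, -2.0, 3.5]
grip_width: 0.0588
grasp_force: 1.5
```

```bash
cat > look.py <<'E'
import sys
from h import *
o=bot.get_obs(); p=o["eef_pos"]*1000; e=np.array([.9524,-.3049]); n=np.array([.3049,.9524])
print(o["clock"],"charger x,y of TCP",(p[:2]@e-621).round(1),(p[:2]@n-233.4).round(1),"z",p[2].round(1),o["ft_force"].round(2),o["ft_torque"].round(3),o["grip_width"].round(4))
im=bot.camera("wrist"); s=bot.camera("scene"); t=bot.camera("top")
a=cv2.resize(im[100:400,130:430],(400,400)); b=cv2.resize(s[190:290,185:285],(400,400),interpolation=cv2.INTER_CUBIC)
cv2.imwrite(sys.argv[1],np.hstack([a,b]))
E
python3 look.py pics/w4.png
```

```text
Traceback (most recent call last):
  File "look.py", line 4, in <module>
    print(o["clock"],"charger x,y of TCP",(p[:2]@e-621).round(1),(p[:2]@n-233.4).round(1),"z",p[2].round(1),o["ft_force"].round(2),o["ft_torque"].round(3),o["grip_width"].round(4))
                                                                                                                                                           ^^^^^^^^^^^^^^^^^^^^^
AttributeError: 'float' object has no attribute 'round'
```

```bash
sed -i 's/,o\["grip_width"\].round(4)/,o["grip_width"]/' look.py; python3 look.py pics/w4.png
```

```text
6.8833 charger x,y of TCP -124.3 35.3 z 15.2 [-1.45 -1.99  3.53] [-0.223  0.083  0.017] 0.058838112875744794
```

View pics/w4.png

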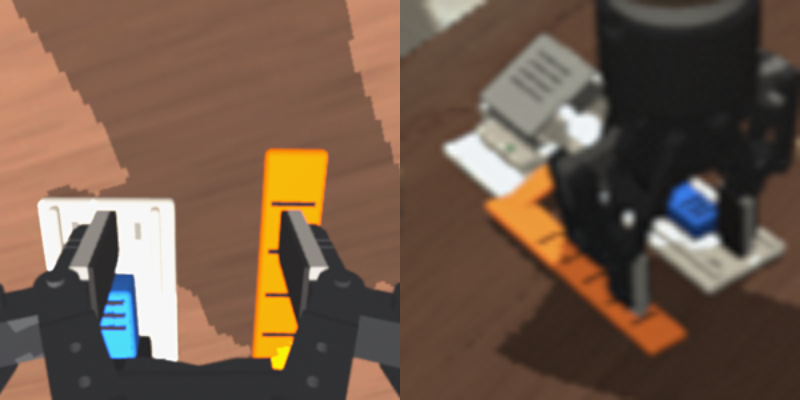

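The scene crop shows the cover well raised, with its edge around (545,35), and the bar near level. I estimate the angle by fitting projected edges.

```bash
python3 - <<'E'
from h import *
s=bot.camera("scene"); w=bot.camera("wrist"); cv2.imwrite("pics/s5.png",s)
e=np.array([.9524,-.3049]); n=np.array([.3049,.9524])
def W(x,y,z): return np.r_[(621+x)*e+(233.4+y)*n, z]/1000
def rot(y,z,t,t0=0):  # t0: angle at which (y,z) given
    d=t-t0; a,b=y-35,z-20; return 35+a*np.cos(d)+b*np.sin(d), 20+b*np.cos(d)-a*np.sin(d)
im=cv2.resize(s[195:285,185:285],(800,720),interpolation=cv2.INTER_CUBIC)
cols={.40:(0,0,255),.48:(0,255,255),.56:(0,255,0),.62:(255,0,255)}
hw=cv2.cvtColor(w,cv2.COLOR_BGR2HSV); org=((hw[...,0]<25)&(hw[...,1]>150)&(hw[...,2]>150))
for r in (225,235): 
    xs=np.nonzero(org[r,300:400])[0]; print("bar row",r,(xs.min()+300,xs.max()+300) if len(xs) else None)
ys=np.nonzero(org[:,340])[0]; print("bar col 340 top",ys.min() if len(ys) else None)
for t,c in cols.items():
    pts=[W(x,*rot(-15,40,t)) for x in (-2,48)]+[W(x,*rot(y,11,t,.52)) for x,y in ((-155,58),(-155,80))]
    u=proj("scene",pts); v=(u-[185,195])*8
    cv2.line(im,tuple(map(int,v[0])),tuple(map(int,v[1])),c,1); cv2.line(im,tuple(map(int,v[2])),tuple(map(int,v[3])),c,1)
    print(t,u.round(1).tolist(),"wrist",proj("wrist",pts[2:]).round(1).tolist())
cv2.imwrite("pics/s5c.png",im[:600])
E
```

```text
bar row 225 (np.int64(327), np.int64(375))
bar row 235 (np.int64(327), np.int64(374))
bar col 340 top 211
0.4 [[234.3, 207.1], [221.4, 197.7], [255.9, 271.2], [246.9, 275.3]] wrist [[330.7, 215.7], [380.2, 217.9]]
0.48 [[233.1, 206.5], [220.1, 197.1], [256.2, 271.8], [247.2, 276.6]] wrist [[328.9, 214.2], [376.9, 215.0]]
0.56 [[231.8, 206.1], [218.8, 196.6], [256.5, 272.4], [247.5, 277.8]] wrist [[326.7, 212.7], [373.2, 212.2]]
0.62 [[230.7, 205.8], [217.8, 196.4], [256.7, 272.7], [247.8, 278.7]] wrist [[325.0, 211.7], [370.2, 210.2]]
```

View pics/s5c.png

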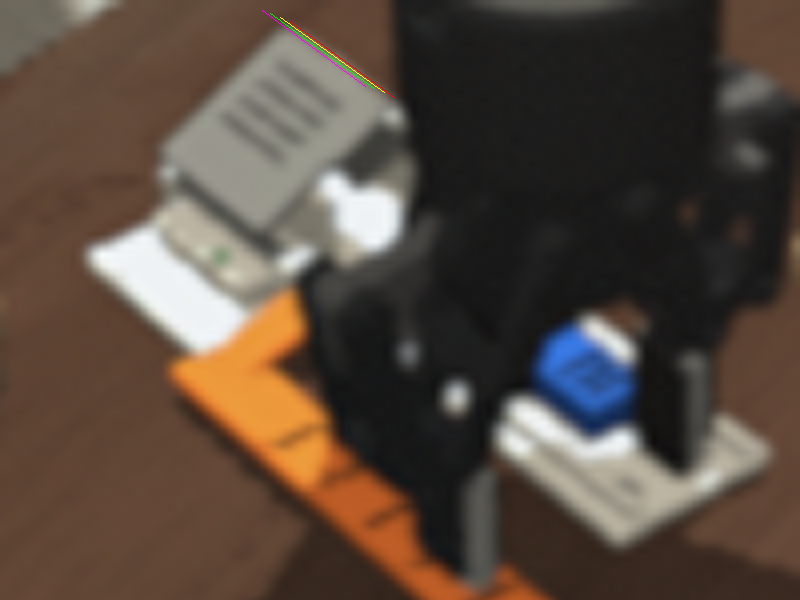

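The angle is about 0.5 rad. I press 1 mm more and push along the lane, keeping the bar down.

>>> move_arm(deltas=[[0.69,0,0,1,0,0,0],[0.69,-5,0,0,0,0,0],[0.69,-5,0,0,0,0,0],[0.69,-5,0,0,0,0,0],[0.69,-5,0,0,0,0,0],[0.69,-5,0,0,0,0,0],[0.69,-5,0,0,0,0,0],[0.69,-5,0,0,0,0,0],[0.69,0,0,0,0,0,0]])

```text
clock: 7.88
eef_pos: [0.5901, 0.0939, 0.0144]
tool_rot: [0.153, 0.988, 0.0, 0.001]
ft_force: [0.7, 0.2, 2.4]
grip_width: 0.0587
grasp_force: 1.3
```

```bash
python3 look.py pics/w6.png
```

```text
7.8833 charger x,y of TCP -87.6 36.0 z 14.4 [0.73 0.24 2.38] [ 0.126 -0.082 -0.012] 0.05872503345117562
```

View pics/w6.png

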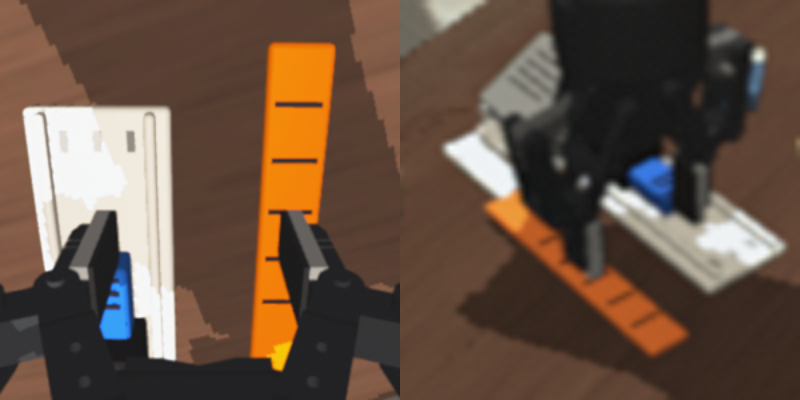

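The blue tail is against the finger (at (115,260) in the wrist half) and has moved with it. The bar is still down and the cover still up. Continuing.

>>> move_arm(deltas=[[0.69,-5,-0.5,0,0,0,0],[0.69,-5,-0.5,0,0,0,0],[0.69,-5,0,0,0,0,0],[0.69,-5,0,0,0,0,0],[0.69,-5,0,0,0,0,0],[0.69,-5,0,0,0,0,0],[0.69,-5,0,0,0,0,0],[0.69,-5,0,0,0,0,0],[0.69,0,0,0,0,0,0]])

```text
clock: 8.78
eef_pos: [0.628, 0.0808, 0.0144]
tool_rot: [0.153, 0.988, -0.0, 0.001]
ft_force: [0.4, -1.0, 2.8]
grip_width: 0.0588
grasp_force: 1.4
```

```bash
python3 look.py pics/w7.png
```

```text
8.7833 charger x,y of TCP -47.6 35.0 z 14.4 [ 0.42 -0.95  2.81] [ 0.07  -0.051 -0.03 ] 0.05875729224063282
```

View pics/w7.png

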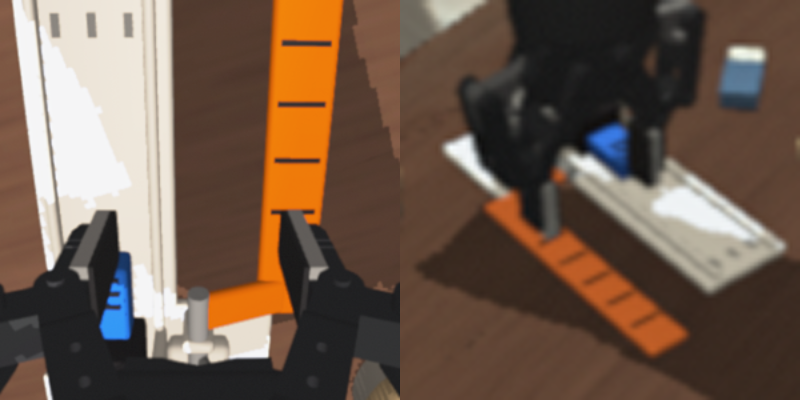

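The tail sits in the same place relative to the finger, so it is moving along cleanly, with roughly 10 mm to go. I finish in small steps, watching the force.

>>> move_arm(deltas=[[0.69,-2,0,0,0,0,0],[0.69,-2,0,0,0,0,0],[0.69,-2,0,0,0,0,0],[0.69,-1.5,0,0,0,0,0],[0.69,0,0,0,0,0,0],[0.69,0,0,0,0,0,0]])

```text
clock: 9.43
eef_pos: [0.6335, 0.079, 0.0141]
tool_rot: [0.153, 0.988, -0.0, -0.0]
ft_force: [-1.8, 0.5, 2.5]
grip_width: 0.0592
grasp_force: 1.5
```

>>> move_arm(deltas=[[0.69,-1,0,0,0,0,0],[0.69,0,0,0,0,0,0],[0.69,0,0,0,0,0,0]])

```text
clock: 9.68
eef_pos: [0.6344, 0.0788, 0.0142]
tool_rot: [0.153, 0.988, 0.0, -0.0]
ft_force: [-2.2, 1.2, 2.2]
grip_width: 0.0592
grasp_force: 1.5
```

>>> move_arm(deltas=[[0.69,-1,0,0,0,0,0],[0.69,0,0,0,0,0,0],[0.69,0,0,0,0,0,0]])

```text
clock: 9.93
eef_pos: [0.6355, 0.0784, 0.0143]
tool_rot: [0.153, 0.988, 0.0, 0.0]
ft_force: [-2.5, -0.0, 2.6]
grip_width: 0.0587
grasp_force: 1.5
```

```bash
python3 look.py pics/w8.png
```

```text
9.9333 charger x,y of TCP -39.7 35.1 z 14.3 [-2.49 -0.01  2.59] [0.267 0.413 0.117] 0.05871208338588712
```

>>> move_arm(deltas=[[0.69,-1,0,0,0,0,0],[0.69,0,0,0,0,0,0],[0.69,0,0,0,0,0,0]])

```text
clock: 10.33
eef_pos: [0.6362, 0.0782, 0.0143]
tool_rot: [0.153, 0.988, 0.0, -0.0]
ft_force: [-3.8, 0.5, 3.0]
grip_width: 0.0586
grasp_force: 2.5
```

>>> move_arm(deltas=[[0.69,-1,0,0,0,0,0],[0.69,0,0,0,0,0,0],[0.69,0,0,0,0,0,0]])

```text
clock: 10.58
eef_pos: [0.6363, 0.0781, 0.0143]
tool_rot: [0.153, 0.988, 0.0, -0.001]
ft_force: [-6.3, 3.0, 4.2]
grip_width: 0.0588
grasp_force: 3.6
```

```bash
python3 look.py pics/w9.png
```

```text
10.5833 charger x,y of TCP -38.8 35.0 z 14.3 [-6.27  3.04  4.19] [ 0.376  1.09  -0.073] 0.058818853007297965
```

View pics/w9.png

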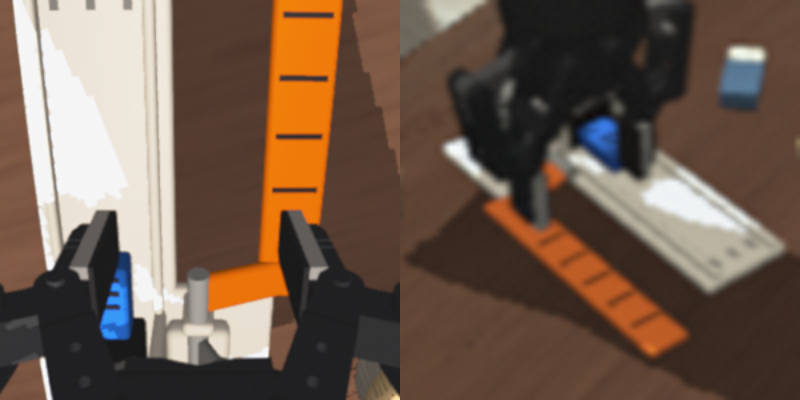

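>>> move_arm(deltas=[[0.69,-1.5,0,0,0,0,0],[0.69,0,0,0,0,0,0],[0.69,0,0,0,0,0,0],[0.69,0,0,0,0,0,0]])

```text
clock: 11.07
eef_pos: [0.6363, 0.0781, 0.0142]
tool_rot: [0.153, 0.988, 0.0, -0.002]
ft_force: [-8.5, 3.8, 6.9]
grip_width: 0.0588
grasp_force: 5.5
```

```bash
python3 look.py pics/w10.png
```

```text
11.0667 charger x,y of TCP -38.8 35.0 z 14.2 [-8.53  3.79  6.88] [ 0.596  1.72  -0.241] 0.05878752823119952
```

It is hard against the end stop: 9 N with no motion, and the torque shows the load is on the pushing finger. I ease back, then lift off the bar.

>>> move_arm(deltas=[[0.69,4,0,0,0,0,0],[0.69,4,0,0,0,0,0],[0.69,0,0,-4,0,0,0],[0.69,0,0,-6,0,0,0],[0.69,0,0,-8,0,0,0],[0.69,0,0,-15,0,0,0],[0.69,0,0,-30,0,0,0],[0.69,0,0,-35,0,0,0],[0.69,20,0,-35,0,0,0],[0.69,30,0,-20,0,0,0]])

```text
clock: 12.05
eef_pos: [0.5864, 0.0943, 0.1715]
tool_rot: [0.154, 0.988, 0.001, 0.003]
ft_force: [0.8, -0.1, 0.4]
grip_width: 0.0587
grasp_force: 0.0
```

>>> move_arm(deltas=[[0.69,35,0,-10,0,0,0],[0.69,35,0,0,0,0,0],[0.69,0,0,0,0,0,0],[0.69,0,0,0,0,0,0],[0.69,0,0,0,0,0,0]])

```text
clock: 12.47
eef_pos: [0.5172, 0.116, 0.1779]
tool_rot: [0.153, 0.988, 0.0, 0.001]
ft_force: [-0.2, -0.7, 0.4]
grip_width: 0.0589
grasp_force: 0.0
```

```bash
python3 - <<'E'
from h import *
o=bot.get_obs(); print(o["clock"],o["eef_pos"],o["ft_force"])
w=bot.camera("wrist"); t=bot.camera("top"); s=bot.camera("scene")
hs=cv2.cvtColor(w,cv2.COLOR_BGR2HSV)
e=np.array([.9524,-.3049]); n=np.array([.3049,.9524])
W=lambda x,y,z: np.r_[(621+x)*e+(233.4+y)*n, z]/1000
u=proj("wrist",[W(-27,0,20),W(0,0,6),W(5,0,32)]); print("expected tail end, mouth, body rear px",u.round(1).tolist())
x,y=u[0].astype(int); m=(hs[...,0]>100)&(hs[...,0]<125)&(hs[...,1]>150); ys,xs=np.nonzero(m[y-40:y+60,x-25:x+25]); print("blue rows",(ys.min()+y-40,ys.max()+y-40,xs.min()+x-25,xs.max()+x-25) if len(ys) else None)
a=cv2.resize(w[120:420,150:450],(400,400)); b=cv2.resize(s[190:290,185:285],(400,400),interpolation=cv2.INTER_CUBIC)
cv2.imwrite("pics/w11.png",np.hstack([a,b]))
E
```

```text
12.4667 [0.51716343 0.11601187 0.17792417] [-0.19487002 -0.70432231  0.43811687]
expected tail end, mouth, body rear px [[246.4, 306.9], [248.3, 318.7], [246.4, 338.0]]
blue rows (np.int64(301), np.int64(326), np.int64(236), np.int64(255))
```

View pics/w11.png

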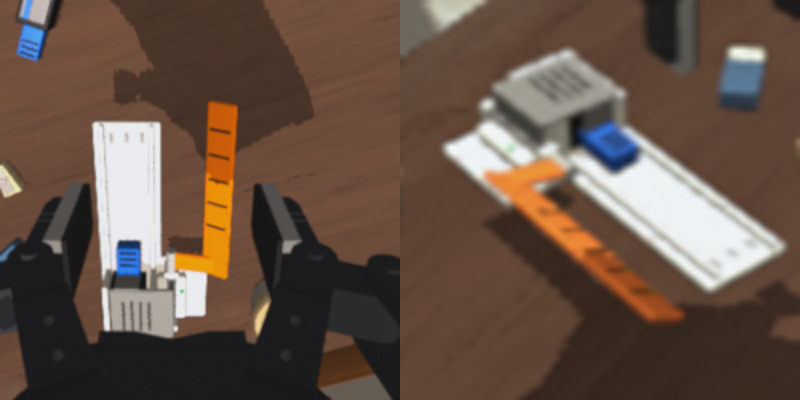

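```bash
python3 - <<'E'
from h import *
e=np.array([.9524,-.3049]); n=np.array([.3049,.9524])
W=lambda x,y,z: np.r_[(621+x)*e+(233.4+y)*n, z]/1000
print("tail foot, lane end",proj("wrist",[W(-27,0,6),W(-27,0,20),W(-132,0,6)]).round(1).tolist())
w=bot.camera("wrist"); print("lane end row",[ (y) for y in range(190,240) if w[y,235].min()>130][:1])
print(bot.calibration("wrist")["position"])
E
```

```text
tail foot, lane end [[247.6, 299.1], [246.4, 306.9], [244.4, 211.7]]
lane end row [211]
[0.43851122 0.14105662 0.31153564]
```

```bash
python3 -c "
from workcell import bot
print(bot.job_done())"
```

```text
the job is handed in; nothing more can be done
None
```

The battery is pushed fully home against the end stop, the cover has sprung shut over it, and the arm has backed clear; the job was handed in at about 12.5 s of robot time.

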